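# Set up the embossing press and prove its stroke

## Task

Set up the small air press: take the shouldered rectangular die from the tray, lower it (do not drop it) fully home in the pocket of the press bed and swing the locking lever fully shut over its shoulder. Then, and only with the die locked, make a dry stroke: press the pedal of its foot valve on the bench right down to its stop, hold it there for about a second and let it come back up. Leave the die locked in the press and do not disturb the other things on the bench.

Things in the scene. Friction and masses are not known exactly. Their poses are not given: they have to be found in the camera images.
- die: Shouldered embossing die, plain aluminium, an upside-down T (mm): base 96 (its x) x 46 (y) x 18 high; middle block 52 (x) x 46 (y), top at 40 with brass flower relief; an 18 high shoulder, 22 long, at each x end. Grip the middle across y (46). About 0.4 kg. Origin: centre of its underside, z up. Starts at the front of the plywood tray (12 thick, rim 18 high). Fits the pocket either way round.
- pocket (a point): Centre of the floor of the pocket in the press's steel bed; x points to the hinge column, y left, z up; the die's x goes along this x. In mm: pocket 99 (x) x 49 (y), 12 deep, 3 chamfer; bed 130 x 136, its top 12 above this point; base plate 250 x 160 x 20. Column front 100 away at +x; the raised arm stands there, 220 high, leaning back.
- lever (a joint): Locking lever, a flat bar on a vertical pivot. 0 = fully shut, the bar across the front shoulder of the die (1.5 mm above it if the die is fully down). Opens counter-clockwise seen from above to 1.5 at most; starts at 1.0 to 1.4, clear of the pocket. Friction 0.22 N m (2 to 3 N at the handle): it stays where it is left.
- lever_handle (a point): On the axis of the lever's upright round black handle (mm: diameter 20, 38 tall), 100 from the pivot: 15 below the handle's top, 23 above the bar's top, 83 above the bench. Keep the fingertips above the bar.
- lever_pivot (a point): On the lever's vertical pivot axis, at the height of the handle point; at x -40 mm, y -50 mm in the pocket's axes. When shut, the handle is 100 mm from here along the pocket's +y.
- pedal (a joint): Tread of the spring pedal valve, hinged at its far (+x) end. 0 = up, at rest; 0.22 = fully down on its stop, tread level. Pressed at the toe point it needs about 5 N to start and 14 N at the stop; it comes back up by itself.
- pedal_toe (a point): Where to press: on the tread's rubber top, on its centre line, in mm 145 from the hinge, 26 from its free near edge. At rest about 82 above the bench, at the stop about 51 (31 of travel). Tread 175 x 94. The x axis runs along the tread towards the hinge and tilts with it.
- pedal_hinge (a point): On the pedal's level hinge axis, mid-width, 43 mm above the bench; y along the hinge. The pedal's base is 210 x 116 mm; the cheeks beside the hinge are 53 mm high.
- press_arm (a joint): Press arm, worked by air from the pedal: 0 = raised, 1.75 = level over the pocket, its pad about 10 mm above a seated die. It follows the pedal in proportion.
- round_die: bystander: round embossing die (flanged disc, diameter 60, 38 high) on the tray (sizes in mm; origin under its centre).
- brush: bystander: small brush, 140 long, at the rear of the tray (sizes in mm; origin under its centre).
- tape_roll: bystander: masking tape roll, diameter 100, 24 high, lying in front of the pedal (sizes in mm; origin under its centre).
- puck: bystander: black work-support puck, diameter 72, 26 high, in front of the press (sizes in mm; origin under its centre).
- jug: bystander: large jug, diameter 136, 270 high, at the right side of the bench (sizes in mm; origin under its centre).
- mallet: bystander: hammer, 290 long, at the right side of the bench (sizes in mm; origin under its centre).
- wrench: bystander: wrench, 190 long, at the left side of the bench (sizes in mm; origin under its centre).
- coaster: bystander: dark wooden disc, diameter 94, 12 high, at the left side of the bench (sizes in mm; origin under its centre).
Mind the look-alikes: they are no part of the job. Leave any pink look-alike of the die alone.

How it is judged (in metres and radians):
On the way, in this order (a step that is already met when the one before it is completed fails the run):
1. the die stands fully home in the pocket (z of die in the frame of pocket between -0.003 and 0.003 m and horizontal distance between die and pocket below 0.005 m and angle between the x axis of die and the x axis of pocket, either way round below 0.08 rad and angle between die's own z axis and vertical below 0.05 rad), for 0.2 s.
2. the locking lever is fully shut over the seated die (all of step 1 and value of joint lever below 0.08 rad), for 0.2 s.
3. with the die locked, the pedal is held down at its stop (the press arm down) for at least half a second (all of step 2 and value of joint pedal above 0.203 rad and value of joint press_arm above 1.5 rad), for 0.5 s.
At the end, for the whole second after the job is handed in: The die is at rest, fully home in the pocket (within 3 mm in height, 5 mm sideways, 0.08 rad in line, upright within 0.05 rad), the locking lever is shut (below 0.08 rad), the pedal is back up (below 0.03 rad) and the press arm raised (below 0.3 rad) (all of step 2 and value of joint pedal below 0.03 rad and value of joint press_arm below 0.3 rad and linear speed of die below 0.02 m/s); the robot touches nothing.
It fails at once if the die is dropped (it moves faster than 0.7 m/s while nothing of the gripper touches it) (linear speed of die above 0.7 m/s and contact force between die and the fingers below 0.05 N).
It fails at once if the pedal is pressed more than halfway while the lever is open or the die is not in the pocket (value of joint pedal above 0.11 rad and (value of joint lever above 0.12 rad or not (z of die in the frame of pocket between -0.003 and 0.003 m and horizontal distance between die and pocket below 0.005 m and angle between the x axis of die and the x axis of pocket, either way round below 0.08 rad and angle between die's own z axis and vertical below 0.05 rad))).
It fails at once if another thing on the bench is moved by more than 30 mm or knocked over (distance of any of round_die, brush, tape_roll, puck, jug, mallet, wrench, coaster from where it was at the start of the episode above 0.03 m or angle between jug's own z axis and vertical above 0.5 rad).
It also fails if it takes over 70 s, if anything falls off the work surface, if the arm or the gripper's body presses on something with over 40 N, if the wrist force passes 120 N, or if a joint passes its speed limit or range.

## Robot

A 7-joint arm with a two-finger parallel gripper is mounted at the origin on the work surface. World frame = base frame: x ahead of the robot, y to its left, z up, the work surface at z = 0. Lengths are in mm, angles in rad, forces in N, time in s.
With the tool pointing down it reaches from about 400 to 850 mm from the base axis. Payload 6.9 kg.
Tool frame: the origin (TCP) lies at the very end of the fingers, on their centre line; the grasp point (between the pads) lies 19 mm behind it; z points along the fingers, y is the line along which they close (so a half turn about z gives the same grasp; the last joint's range is limited). The gripper opens to 85 mm and grips with 20 to 120 N. Pads are 22 mm wide; open, the fingers measure 114 mm over their backs; the gripper's body (76 mm by 85 mm) begins 54 mm behind the grasp point. The pads swing forward as they close: fully open they stand 13 mm farther back than shut.
Start: joints at [-1.002, 0.507, -0.238, 1.5, 0.126, 1.149, -0.155], TCP at [279.609, 558.954, 231.275] pointing down, gripper open.
Joint ranges: [-3.08, 3.08], [-0.24, 2.05], [-1.43, 1.35], [0, 2.5], [-1.52, 4.66], [0.17, 1.96], [-2.89, 2.89]. Speed limits (rad/s): [2.39, 2.39, 3.14, 3.14, 3.14, 3.14, 3.14].

## Interface

Orientations are given as a 3x3 rotation matrix whose columns are the frame's x, y, z axes.
In Python, from plant import get_obs, vision, close_job gives the robot as it stands.
- The arm moves only by the tool carry_out, never from a script. Its argument "motion" is a list that holds one entry, the list of rows, each a list of 6 numbers: the shift along the tool's x, y, z as a fraction of full scale, then the turn, a rotation vector about the tool's x, y, z as a fraction of full scale. A call has 1 to 12 rows; each row shifts and turns the commanded pose from where the row before left it, along the tool's axes as they then stand; what a row does not reach is not made up. Full scale, the value 1, is 30 cm for a shift and 90 degrees for a turn. A row lasts 1/8 s, in which the tool goes at most 62.5 mm and 10.7 degrees, less where a joint would pass 70% of its speed; a pose out of reach is approached as far as the arm can. A call with a number of a shift or a turn outside -1 to 1 is refused whole. A call with a gripper value outside its range is refused whole. "claw" is the opening, from 0 (shut) to 1 (fully open), set as the call begins (left out, the last holds). The fingers move at their own pace and stop on an object; "force" is the grip in N (left out, the last holds). Time passes only in rows, so rows that do not move let the fingers close. It gives the time, the measured TCP pose, the force, the opening and the grip force at its end, in the units of the state.
- get_obs(): the state, without advancing time (a new reading comes with each control period).
- vision.snapshot(name): name is "side" or "top" or "wrist"; returns a dict with "pixels" (420x560x3 uint8, red, green, blue), "camera_matrix" (3x3 intrinsics, pixels), "extrinsics" (4x4, takes a point from camera to world coordinates). Camera axes: x right, y up, looking along -z (the intrinsics and any distortion apply to the point x, -y, -z); pixel columns grow to the right and rows downward; lengths in mm; the calibration is good to about 2 mm. A picture is of the moment at which its call begins. There is no depth.
- close_job(): hands the job in; it is judged then, once.
The state is a dict: "t": time; "joint_positions": joint angles; "qd": joint speeds; "joint_efforts": joint torques, N m; "ee_pos": TCP position; "orientation": TCP orientation; "contact_force": force on the tool from outside, world axes, zero at the start; "torque": the same for the moment, N m; "finger_gap": finger opening in mm; "gripper_force": force on a finger pad.
Only numpy, scipy, OpenCV 4.12 (cv2) and the standard library are available. Lean on these libraries where they do the work, as an engineer would, in place of code of your own. Each camera call takes 0.05 s, during which the arm holds its last target. There are 200 camera calls.

## Working session

There is one attempt and no reset: what is moved stays moved. The work goes in short steps, Python scripts to look and compute and a tool call to move; the robot and the scene stay as the last step left them, time stands still between calls to the robot, and variables do not carry over. Pictures are saved under pics/ and viewed, at most 10 in all, crops included, and the job is handed in when it is done.

Besides the shell and the picture viewer there is one more tool, called after "Request:" as name(argument=value, ...) on one line, values as JSON. carry_out: Moves the arm, as the interface text tells. Shift numbers are shares of 30 cm and turn numbers shares of 90 degrees, none past 1 either way. Its arguments: {"type":"object","properties":{"motion":{"type":"array","items":{"type":"array","items":{"type":"array","items":{"type":"number"}}}},"claw":{"type":"number"},"force":{"type":"number"}},"required":["motion"]}

```bash
mkdir -p pics
cat > h.py <<'E'
import numpy as np, cv2
from plant import get_obs, vision, close_job
def snap(n,f):
    s=vision.snapshot(n); cv2.imwrite('pics/'+f+'.png',s['pixels'][:,:,::-1]); np.savez('pics/'+f+'.npz',K=s['camera_matrix'],E=s['extrinsics'],p=s['pixels']); return s
def ray(f,u,v):
    d=np.load('pics/'+f+'.npz'); x=np.linalg.inv(d['K'])@[u,v,1]; r=d['E'][:3,:3]@[x[0],-x[1],-x[2]]; return d['E'][:3,3],r/np.linalg.norm(r)
def onz(f,u,v,z):
    o,r=ray(f,u,v); return o+r*(z-o[2])/r[2]
def proj(f,P):
    d=np.load('pics/'+f+'.npz'); c=d['E'][:3,:3].T@(np.array(P,float)-d['E'][:3,3]); q=d['K']@[c[0],-c[1],-c[2]]; return q[:2]/q[2]
E
python3 - <<'E'
from h import *
a=snap('top','top0');b=snap('side','side0')
for s in(a,b): print(np.round(s['camera_matrix'],1).tolist(),np.round(s['extrinsics'],3).tolist(),s.keys())
o=get_obs();print(o['t'],o['ee_pos'],np.round(o['orientation'],3),o['contact_force'],o['finger_gap'])
E
```

```text
[[473.6, 0.0, 277.0], [0.0, 473.6, 212.6], [0.0, 0.0, 1.0]] [[-0.006, 0.998, -0.061, 461.877], [-1.0, -0.006, 0.001, -0.696], [0.0, 0.061, 0.998, 1738.973], [0.0, 0.0, 0.0, 1.0]] dict_keys(['pixels', 'camera_matrix', 'extrinsics'])
[[468.7, 0.0, 281.9], [0.0, 468.7, 216.8], [0.0, 0.0, 1.0]] [[-0.982, 0.098, -0.159, 348.393], [-0.187, -0.466, 0.865, 1201.763], [0.011, 0.88, 0.476, 764.276], [0.0, 0.0, 0.0, 1.0]] dict_keys(['pixels', 'camera_matrix', 'extrinsics'])
0.1 [279.46268404 558.54716877 230.4922058 ] [[-0.894  0.447 -0.001]
 [ 0.447  0.894 -0.001]
 [-0.    -0.002 -1.   ]] [-0.59337344 -0.00364934  0.45618564] 85.27030180309336
```

View pics/top0.png

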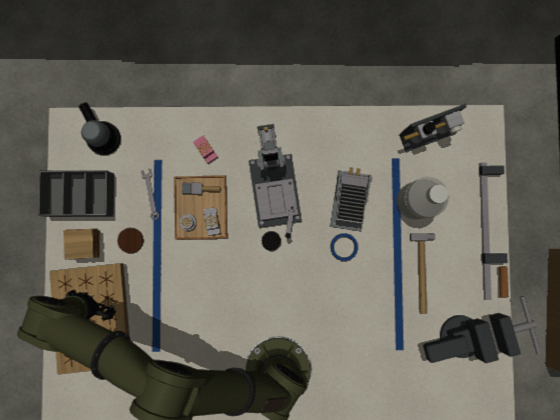

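View pics/side0.png

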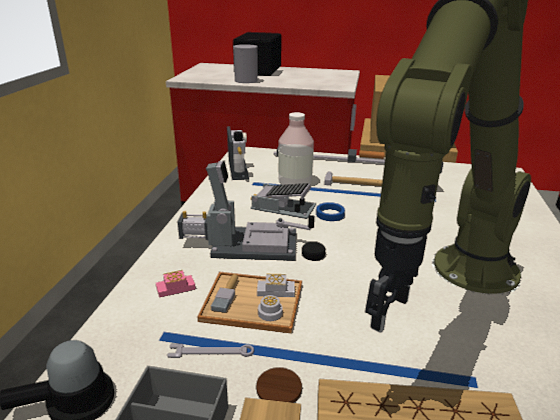

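The top view shows the die near (211,220) on the tray, the press pocket near (276,198), the lever handle near (290,237), and the pedal near (350,200). The pink look-alike is at (205,150). The side view shows the die at (276,285) and the handle at (311,221). Next I'll enlarge the middle of the top view.

Run:
```python
import cv2
a=cv2.imread('pics/top0.png')[120:260,170:370]; cv2.imwrite('pics/top0c.png',cv2.resize(a,None,fx=4,fy=4,interpolation=cv2.INTER_CUBIC))
```

```text
(no output)
```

View pics/top0c.png

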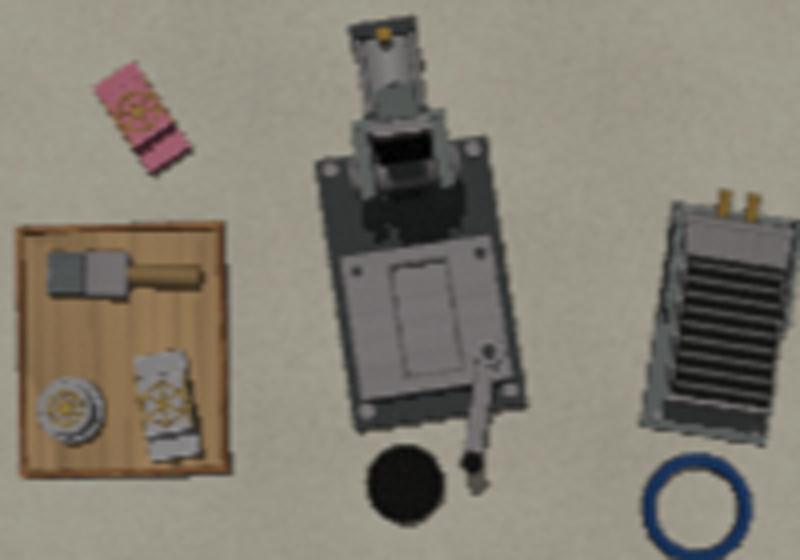

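```bash
cat >> h.py <<'E'
def c2(X,Y,z): return onz('top0',170+(X+.5)/4-.5,120+(Y+.5)/4-.5,z)[:2]
E
python3 - <<'E'
from h import *
q=lambda L,z:np.array([c2(*p,z) for p in L])
d=q([(135,358),(183,350),(201,454),(153,462)],32);print('die',d.mean(0),d.round(0).tolist(),np.degrees(np.arctan2(*((d[0]+d[1]-d[2]-d[3])[::-1]))))
for z in(35,45):
  p=q([(391,266),(450,260),(463,373),(404,378)],z);print('pocket',p.mean(0),np.degrees(np.arctan2(*((p[0]+p[1]-p[2]-p[3])[::-1]))),np.linalg.norm(p[0]-p[3]),np.linalg.norm(p[0]-p[1]))
print('handle',c2(472,461,98),'pivot',c2(489,350,60))
t=q([(687,257),(788,267)],70);print('tread',q([(687,257),(788,267)],45),q([(671,400),(772,410)],85))
print('puck',c2(405,484,26),'tape',c2(697,508,24),'round',c2(69,410,50))
# side-view height check: bed top edge vs base
s=np.load('pics/top0.npz');o=get_obs();R=np.array(o['orientation']);print(R.T@(np.array([*d.mean(0),180])-o['ee_pos'])/300)
E
```

```text
die [535.99918061 234.27454376] [[579.0, 264.0], [586.0, 221.0], [492.0, 204.0], [486.0, 248.0]] 9.937714316017011
pocket [6.12875725e+02 2.56467684e-01] 6.234248749723976 102.1330732289747 53.63430764887471
pocket [6.11989570e+02 2.50875269e-01] 6.234248749723972 101.53369110121061 53.31954726398295
handle [483.86980834 -38.01175519] pivot [582.82402759 -54.69867618]
tread [[ 666.6976518  -233.89093395]
 [ 657.12484547 -324.56421683]] [[ 536.27534421 -212.62188151]
 [ 527.00948285 -300.75342001]]
puck [464.45120808  20.98376854] tape [ 441.25754268 -242.58858845] round [532.08973509 320.09342598]
[-1.24832213 -0.58391966  0.16927439]
```

Request:
carry_out(motion=[[[-0.156,-0.073,0.02,0,0,0],[-0.156,-0.073,0.02,0,0,0],[-0.156,-0.073,0.02,0,0,0],[-0.156,-0.073,0.02,0,0,0],[-0.156,-0.073,0.02,0,0,0],[-0.156,-0.073,0.02,0,0,0],[-0.156,-0.073,0.02,0,0,0],[-0.156,-0.073,0.02,0,0,0],[0,0,0,0,0,-0.101],[0,0,0,0,0,-0.101],[0,0,0,0,0,-0.101],[0,0,0,0,0,-0.101]]], claw=1)

```text
t: 1.6
ee_pos: [535.9, 234.6, 182.8]
orientation: [[-0.985, -0.175, -0.001], [-0.175, 0.985, -0.0], [0.001, -0.0, -1.0]]
contact_force: [-0.0, 0.3, -0.6]
finger_gap: 85.2
gripper_force: 0.0
```

Run:
```python
from h import *
s=snap('wrist','w1');o=get_obs();print(o['t'],o['ee_pos'],np.round(o['orientation'],3),np.round(s['extrinsics'],2),s['camera_matrix'],np.round(o['joint_positions'],2))
print(proj('w1',[536,234,32]))
```

```text
1.65 [535.92458251 234.39999777 182.82749485] [[-0.983 -0.182 -0.001]
 [-0.182  0.983 -0.001]
 [ 0.001 -0.    -1.   ]] [[-1.8000e-01 -9.4000e-01 -2.8000e-01  4.6563e+02]
 [ 9.8000e-01 -1.7000e-01 -5.0000e-02  2.2229e+02]
 [ 0.0000e+00 -2.8000e-01  9.6000e-01  3.2464e+02]
 [ 0.0000e+00  0.0000e+00  0.0000e+00  1.0000e+00]] [[290.62732264   0.         280.47347058]
 [  0.         290.62732264 205.20854949]
 [  0.           0.           1.        ]] [-0.22  0.5  -0.36  1.68  0.2   1.    1.1 ]
[279.47890465 191.70615657]
```

View pics/w1.png

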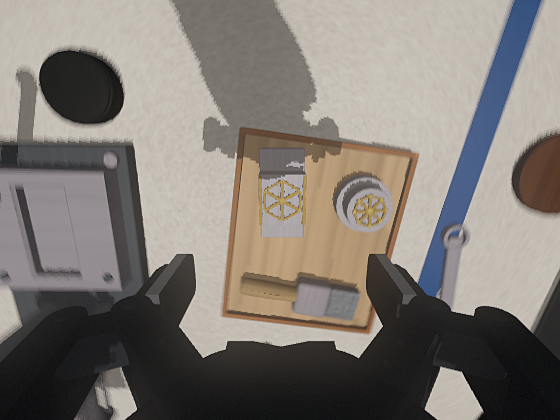

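The wrist view shows the die with its flower centred near (282,200). Its base runs from v≈150 to 237 and u≈260 to 304, so it's nearly aligned with the fingers. The pocket opening is at left, around (55,230).

Run:
```python
from h import *
p=np.load('pics/w1.npz')['p'];im=cv2.cvtColor(p,cv2.COLOR_RGB2HSV)
g=((im[...,1]>130)&(im[...,0]>18)&(im[...,0]<35)&(im[...,2]>90)).astype(np.uint8);g[:,:250]=0;g[:,318:]=0;g[:172]=0;g[:][226:]=0
v,u=np.nonzero(g);print(len(u),u.min(),u.max(),v.min(),v.max());(c,r)=cv2.minEnclosingCircle(np.c_[u,v].astype(np.float32));print(c,r,onz('w1',*c,52))
m=((im[...,1]<45)).astype(np.uint8)|g
m[:146]=0;m[242:]=0;m[:,:250]=0;m[:,312:]=0
m=cv2.morphologyEx(m,cv2.MORPH_CLOSE,np.ones((5,5)));m=cv2.morphologyEx(m,cv2.MORPH_OPEN,np.ones((5,5)))
for r in range(148,242,6):
  x=np.nonzero(m[r])[0]; print(r,(x.min(),x.max()) if len(x) else None,end=' ')
ct=max(cv2.findContours(m,0,1)[0],key=cv2.contourArea);print(cv2.minAreaRect(ct))
for z,a in((30,(261,149)),(30,(303,149)),(30,(262,237)),(30,(304,237)),(52,(259,178)),(52,(304,178))):print(z,a,onz('w1',*a,z).round(1))
```

```text
551 259 305 176 223
(282.5, 199.5) 32.53469467163086 [538.34773044 237.44728902  52.        ]
148 (np.int64(261), np.int64(303)) 154 (np.int64(260), np.int64(304)) 160 (np.int64(260), np.int64(304)) 166 (np.int64(260), np.int64(304)) 172 (np.int64(260), np.int64(304)) 178 (np.int64(259), np.int64(304)) 184 (np.int64(259), np.int64(304)) 190 (np.int64(259), np.int64(304)) 196 (np.int64(260), np.int64(304)) 202 (np.int64(260), np.int64(304)) 208 (np.int64(260), np.int64(304)) 214 (np.int64(260), np.int64(304)) 220 (np.int64(260), np.int64(303)) 226 (np.int64(261), np.int64(302)) 232 (np.int64(261), np.int64(302)) 238 None ((281.5, 192.5), (89.0, 45.0), 90.0)
30 (261, 149) [496.5 208.2  30. ]
30 (303, 149) [489.1 249.6  30. ]
30 (262, 237) [589.9 224.1  30. ]
30 (304, 237) [581.9 269.3  30. ]
52 (259, 178) [521.4 211.7  52. ]
52 (304, 178) [513.9 253.8  52. ]
```

Request:
carry_out(motion=[[[-0.01,0.007,0,0,0,0],[0,0,0.1,0,0,0],[0,0,0.1,0,0,0],[0,0,0.1,0,0,0],[0,0,0.08,0,0,0],[0,0,0.07,0,0,0],[0,0,0.05,0,0,0],[0,0,0.009,0,0,0],[0,0,0,0,0,0]]], claw=0.73)

```text
t: 2.78
ee_pos: [538.9, 237.6, 30.9]
orientation: [[-0.986, -0.169, 0.0], [-0.169, 0.986, 0.0], [-0.0, 0.0, -1.0]]
contact_force: [0.5, 0.0, -0.7]
finger_gap: 62.6
gripper_force: 0.0
```

Request:
carry_out(motion=[[[0,0,0,0,0,0],[0,0,0,0,0,0],[0,0,0,0,0,0],[0,0,0,0,0,0],[0,0,0,0,0,0],[0,0,0,0,0,0]]], claw=0.4, force=70)

```text
t: 3.52
ee_pos: [539.3, 237.5, 31.8]
orientation: [[-0.986, -0.17, 0.002], [-0.17, 0.986, 0.001], [-0.002, 0.0, -1.0]]
contact_force: [-1.7, -0.2, 5.7]
finger_gap: 44.6
gripper_force: 73.5
```

Request:
carry_out(motion=[[[0,0,-0.05,0,0,0],[0,0,-0.12,0,0,0],[0,0,-0.15,0,0,0],[0,0,-0.1,0,0,0],[-0.015,-0.076,0,0,0,0],[-0.015,-0.076,0,0,0,0],[-0.015,-0.076,0,0,0,0],[-0.015,-0.076,0,0,0,0],[-0.015,-0.076,0,0,0,0],[-0.015,-0.076,0,0,0,0],[0,0,0,0,0,0],[0,0,0,0,0,0]]])

```text
t: 5.03
ee_pos: [588.1, 107.8, 156.9]
orientation: [[-0.985, -0.17, -0.0], [-0.17, 0.985, 0.001], [0.0, 0.001, -1.0]]
contact_force: [0.2, 0.4, -3.8]
finger_gap: 44.6
gripper_force: 72.7
```

Run:
```python
from h import *
s=snap('wrist','w2');o=get_obs();print(o['t'],o['ee_pos'],np.round(o['orientation'],3),o['finger_gap'],o['gripper_force'],o['contact_force'])
for z in (32,44):print(proj('w2',[612,0,z]))
```

```text
5.075 [588.00898158 108.29437418 156.89953339] [[-0.985 -0.171 -0.   ]
 [-0.171  0.985  0.001]
 [ 0.     0.001 -1.   ]] 44.760789644802045 72.71515488624573 [-0.37050427  0.25985484 -4.06874435]
[164.22124586 203.41764248]
[159.20914255 207.04509678]
```

View pics/w2.png

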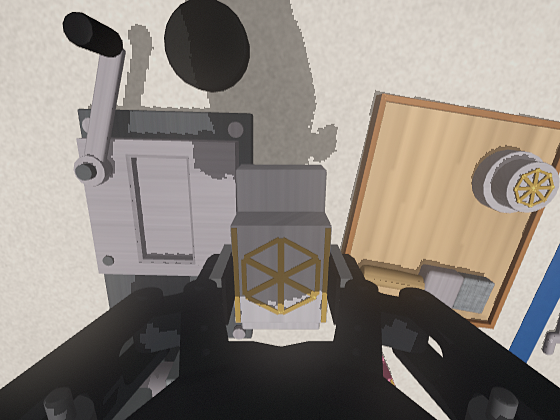

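The wrist view shows the die held square in the fingers. The pocket is clear, with corners near (127,156), (187,156), (193,264) and (140,258). The lever pivot is near (91,170) and the handle top near (76,22). I'll zoom in on the pocket.

Run:
```python
import cv2
a=cv2.imread('pics/w2.png')[130:282,70:250]; cv2.imwrite('pics/w2c.png',cv2.resize(a,None,fx=3.9,fy=3.9,interpolation=cv2.INTER_CUBIC))
```

```text
(no output)
```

View pics/w2c.png

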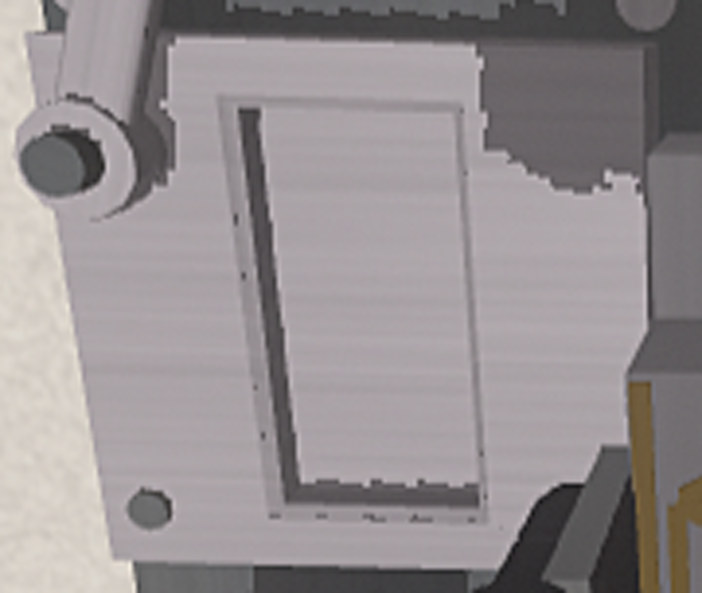

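```bash
cat >> h.py <<'E'
def w2(X,Y,z): return onz('w2',70+(X+.5)/3.9-.5,130+(Y+.5)/3.9-.5,z)
E
python3 - <<'E'
from h import *
for z in(36,40,44,48):
  p=np.array([w2(*a,z)[:2] for a in((219,95),(465,103),(488,522),(268,519))]);b=np.array([w2(*a,z)[:2] for a in((27,33),(645,42),(113,558))])
  n=np.linalg.norm;x=p[2]+p[3]-p[0]-p[1];y=p[0]+p[3]-p[1]-p[2]
  print(z,p.mean(0).round(1),np.degrees(np.arctan2(x[1],x[0])).round(2),np.degrees(np.arctan2(-y[0],y[1])).round(2)+180,'sizes',n(p[0]-p[3]).round(1),n(p[1]-p[2]).round(1),n(p[0]-p[1]).round(1),n(p[2]-p[3]).round(1),'bed',n(b[1]-b[0]).round(1),n(b[2]-b[0]).round(1),p.round(0).tolist())
# stereo heights: handle top / pivot via top0 ray & w2
def tri(r1,r2):
  (o1,d1),(o2,d2)=r1,r2;A=np.c_[d1,-d2];s=np.linalg.lstsq(A,o2-o1,rcond=None)[0];return (o1+d1*s[0]+o2+d2*s[1])/2,np.linalg.norm(o1+d1*s[0]-o2-d2*s[1])
f=lambda X,Y:ray('top0',170+(X+.5)/4-.5,120+(Y+.5)/4-.5)
print('handle',tri(f(472,461),ray('w2',76,24)),onz('w2',76,24,98),'pivot',w2(62,162,70),w2(98,165,62))
E
```

```text
36 [6.194e+02 1.000e-01] 7.88 8.409999999999997 sizes 107.7 106.8 56.3 56.3 bed 139.5 132.7 [[570.0, -35.0], [562.0, 21.0], [668.0, 35.0], [677.0, -20.0]]
40 [617.9   1.5] 7.88 8.409999999999997 sizes 106.1 105.2 55.4 55.4 bed 137.4 130.7 [[569.0, -33.0], [562.0, 22.0], [666.0, 36.0], [674.0, -19.0]]
44 [616.3   3. ] 7.88 8.409999999999997 sizes 104.4 103.5 54.6 54.6 bed 135.2 128.7 [[569.0, -31.0], [561.0, 23.0], [664.0, 37.0], [672.0, -17.0]]
48 [614.8   4.4] 7.88 8.409999999999997 sizes 102.8 101.9 53.7 53.7 bed 133.1 126.7 [[568.0, -29.0], [560.0, 24.0], [661.0, 38.0], [670.0, -15.0]]
handle (array([483.60041915, -37.99547442,  94.74919227]), np.float64(0.6512739269909171)) [483.83709083 -35.77058953  98.        ] pivot [582.439078   -49.28471927  70.        ] [584.06606921 -46.91797289  62.        ]
```

Run:
```python
from h import *
o=get_obs();R=np.array(o['orientation']);t=np.array([588.0,108.2,156.9])
P=[onz('w2',u,v,z) for u,v,z in((236.5,166,155.4),(326.5,166,155.4),(281.5,275,177.4),(232,226,177.4),(331,226,177.4))]
for p in P: print((R.T@(p-t)).round(1))
e=P[1]-P[0];print(np.degrees(np.arctan2(-e[0],e[1])), 'tool',np.degrees(np.arctan2(-R[0,1],R[1,1])),np.degrees(np.arctan2(-R[1,0],-R[0,0])))
T=np.array([617.1,2.2,o['ee_pos'][2]]);print((R.T@(T-o['ee_pos'])/300).round(4))
```

```text
[ 49.5 -21.7   1.5]
[49.4 22.8  1.5]
[  1.7   0.4 -20.5]
[ 26.1 -21.6 -20.5]
[ 26.1  22.4 -20.5]
9.788593118781973 tool 9.853113570827098 9.853118798520276
[-3.50e-02 -3.65e-01 -3.00e-04]
```

Request:
carry_out(motion=[[[-0.0075,-0.073,0,0,0,0],[-0.0075,-0.073,0,0,0,0],[-0.0075,-0.073,0,0,0,0],[-0.0075,-0.073,0,0,0,0],[-0.0075,-0.073,0,0,0,0],[0,0,0,0,0,0.0206],[0,0,0.1,0,0,0],[0,0,0.1,0,0,0],[0,0,0.05,0,0,0],[0,0,0,0,0,0],[0,0,0,0,0,0]]])

```text
t: 6.45
ee_pos: [619.0, 1.4, 82.7]
orientation: [[-0.99, -0.138, 0.002], [-0.138, 0.99, 0.0], [-0.002, -0.0, -1.0]]
contact_force: [-0.8, -0.3, -4.3]
finger_gap: 44.5
gripper_force: 72.7
```

Run:
```python
from h import *
s=snap('wrist','w3');o=get_obs();print(o['t'],o['ee_pos'],np.round(o['orientation'],3),o['finger_gap'],o['contact_force'])
R=np.array(o['orientation']);print(np.degrees(np.arctan2(-R[1,0],-R[0,0])))
a=cv2.imread('pics/w3.png')[60:330,140:440]; cv2.imwrite('pics/w3c.png',cv2.resize(a,None,fx=2.2,fy=2.2,interpolation=cv2.INTER_CUBIC))
```

```text
6.5 [619.15457191   1.36784993  82.85599215] [[-0.99  -0.138  0.002]
 [-0.138  0.99   0.   ]
 [-0.002 -0.    -1.   ]] 44.44850989265375 [-0.4910245   0.51751425 -3.86500026]
7.929958454149871
```

View pics/w3c.png

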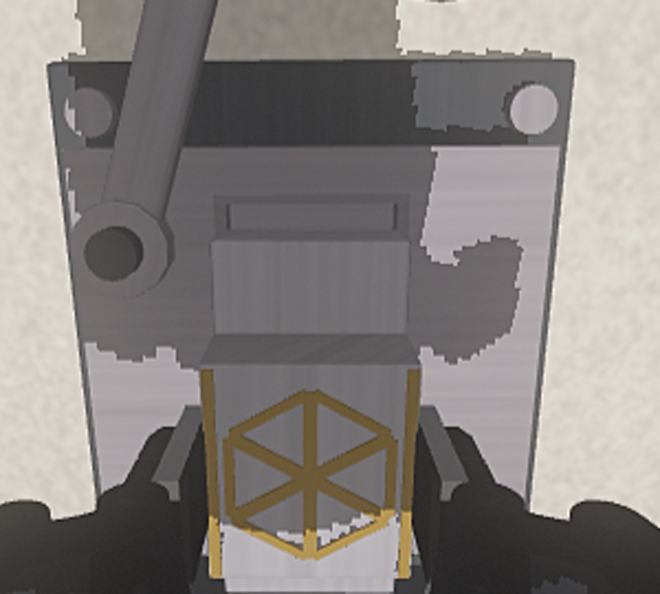

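The crop shows the pocket's near edge at row 196 from u=215 to 410, and the die's shoulder edge at row 239 from u=212 to 410. They're nearly centred on each other and parallel.

Run:
```python
from h import *
o=get_obs();R=np.array(o['orientation']);t=np.array(o['ee_pos'])
w=lambda X,Y,z:(R.T@(onz('w3',140+(X+.5)/2.2-.5,60+(Y+.5)/2.2-.5,z)-t)).round(1)
for z in(42,):print('pocket outer',w(215,196,z),w(410,196,z),'inner',w(229,205,z-3),w(396,205,z-3))
print('die',w(211.5,239.5,81),w(410,239.5,81),'bed near',w(66,147,42),w(562,147,42), 'bed sides',w(98,500,42),w(531,490,42))
```

```text
pocket outer [ 54.2 -26.1  40.7] [54.2 28.7 40.7] inner [ 51.4 -22.7  43.7] [51.4 25.2 43.7]
die [ 48.2 -21.7   1.8] [48.2 23.   1.7] bed near [ 67.5 -66.6  40.7] [67.5 69.9 40.7] bed sides [-43.  -68.2  41. ] [-39.4  71.9  40.9]
```

Request:
carry_out(motion=[[[0.0053,0.0023,0,0,0,0],[0,0,0.03,0,0,0],[0,0,0.03,0,0,0],[0,0,0.01,0,0,0],[0,0,0.01,0,0,0],[0,0,0,0,0,0]]])

```text
t: 7.25
ee_pos: [616.5, 1.6, 57.3]
orientation: [[-0.99, -0.138, -0.0], [-0.138, 0.99, -0.0], [0.0, 0.0, -1.0]]
contact_force: [0.4, 0.3, -4.2]
finger_gap: 44.5
gripper_force: 72.8
```

Request:
carry_out(motion=[[[0,0,0.008,0,0,0],[0,0,0.008,0,0,0],[0,0,0.006,0,0,0],[0,0,0.004,0,0,0],[0,0,0,0,0,0],[0,0,0,0,0,0]]])

```text
t: 8.0
ee_pos: [616.6, 1.6, 51.8]
orientation: [[-0.99, -0.138, 0.001], [-0.138, 0.99, -0.001], [-0.001, -0.001, -1.0]]
contact_force: [-5.6, 0.1, 13.0]
finger_gap: 44.5
gripper_force: 75.0
```

Request:
carry_out(motion=[[[0,0,0.005,0,0,0],[0,0,0,0,0,0],[0,0,0,0,0,0]]])

```text
t: 8.38
ee_pos: [616.6, 1.6, 51.7]
orientation: [[-0.99, -0.138, 0.002], [-0.138, 0.99, -0.001], [-0.002, -0.001, -1.0]]
contact_force: [-9.5, -0.8, 24.8]
finger_gap: 44.5
gripper_force: 76.4
```

Request:
carry_out(motion=[[[0,0,-0.009,0,0,0],[0,0,0,0,0,0]]])

```text
t: 8.62
ee_pos: [617.0, 1.6, 51.8]
orientation: [[-0.99, -0.138, 0.001], [-0.138, 0.99, -0.0], [-0.001, -0.0, -1.0]]
contact_force: [-3.2, -0.5, 7.6]
finger_gap: 44.2
gripper_force: 74.3
```

Request:
carry_out(motion=[[[0,0,0,0,0,0],[0,0,0,0,0,0],[0,0,0,0,0,0],[0,0,0,0,0,0]]], claw=0.7)

```text
t: 9.12
ee_pos: [616.6, 1.6, 50.8]
orientation: [[-0.99, -0.138, -0.0], [-0.138, 0.99, 0.0], [0.0, 0.0, -1.0]]
contact_force: [-0.7, -0.3, -0.7]
finger_gap: 59.7
gripper_force: 0.0
```

Request:
carry_out(motion=[[[0,0,-0.03,0,0,0],[0,0,-0.1,0,0,0],[0,0,-0.15,0,0,0],[0.08,0.1,-0.1,0,0,0],[0.12,0.1,0,0,0,0],[0.1,0.1,0,0,0,0],[0,0,0,0,0,0],[0,0,0,0,0,0]]])

```text
t: 10.12
ee_pos: [515.8, 77.9, 165.7]
orientation: [[-0.99, -0.138, 0.002], [-0.138, 0.99, -0.0], [-0.001, -0.001, -1.0]]
contact_force: [1.5, 0.1, 0.2]
finger_gap: 59.9
gripper_force: 0.0
```

Run:
```python
from h import *
s=snap('wrist','w4');o=get_obs();print(o['t'],o['ee_pos'],np.round(o['orientation'],3),o['finger_gap'],o['contact_force'])
print(proj('w4',[617,2,72]),proj('w4',[484,-38,98]))
```

```text
10.175 [516.0104309   77.60189094 165.37149109] [[-0.991 -0.137  0.001]
 [-0.137  0.991 -0.   ]
 [-0.001 -0.    -1.   ]] 59.82179923680454 [ 0.10011202  0.0139971  -0.55168263]
[184.5458231  299.40865691] [125.19886632 154.42425075]
```

View pics/w4.png

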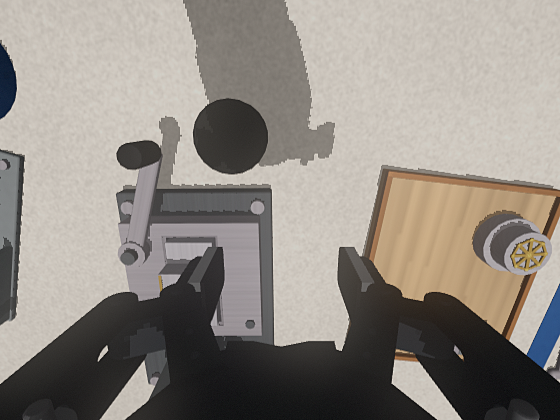

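The wrist view shows the die down in the pocket, with its shoulder at (190,250). The handle's top is at (126,155), which agrees with the predicted (484,-38). I'll go above the handle next.

Request:
carry_out(motion=[[[0.0396,-0.092,0,0,0,0],[0.0396,-0.092,0,0,0,0],[0.0396,-0.092,0,0,0,0],[0.0396,-0.092,0,0,0,0],[0,0,0,0,0,0.1177],[0,0,0,0,0,0.1177],[0,0,0,0,0,0.1177],[0,0,0,0,0,0.1177],[0,0,0,0,0,0.1177],[0,0,0.1,0,0,0],[0,0,0,0,0,0],[0,0,0,0,0,0]]])

```text
t: 11.68
ee_pos: [483.7, -38.1, 135.4]
orientation: [[-0.706, 0.708, 0.0], [0.708, 0.706, -0.0], [-0.0, -0.0, -1.0]]
contact_force: [-0.9, 0.5, 0.4]
finger_gap: 60.0
gripper_force: 0.0
```

Run:
```python
from h import *
s=snap('wrist','w5');o=get_obs();R=np.array(o['orientation']);t=np.array(o['ee_pos']);print(o['t'],t,R.round(3))
a=s['pixels'].max(2)<45;a[330:]=0
h=np.array([484,-38,98.]);print('proj top,base',proj('w5',h),proj('w5',[484,-38,60]),'shift',(R.T@(h-t)).round(1))
```

```text
11.725 [483.88755284 -38.01180516 135.68220134] [[-0.706  0.708  0.001]
 [ 0.708  0.706 -0.   ]
 [-0.001  0.001 -1.   ]]
proj top,base [280.11586398 233.1362853 ] [280.09851919 215.08332523] shift [-0.   0.1 37.7]
```

View pics/w5.png

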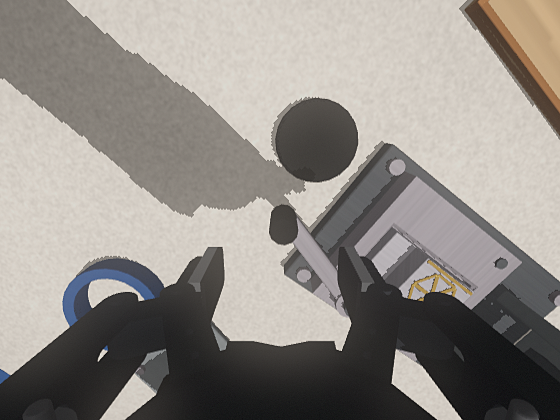

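The handle's top is centred between the fingers at about (283,233). I'll lower and grip it lightly.

Request:
carry_out(motion=[[[0,0.006,0.07,0,0,0],[0,0,0.08,0,0,0],[0,0,0.06,0,0,0],[0,0,0.022,0,0,0],[0,0,0,0,0,0]]])

```text
t: 12.35
ee_pos: [484.8, -36.4, 65.8]
orientation: [[-0.707, 0.708, 0.0], [0.708, 0.707, -0.0], [-0.0, 0.0, -1.0]]
contact_force: [-0.5, -0.2, 0.7]
finger_gap: 59.9
gripper_force: 0.0
```

Request:
carry_out(motion=[[[0,0,0,0,0,0],[0,0,0,0,0,0],[0,0,0,0,0,0],[0,0,0,0,0,0],[0,0,0,0,0,0],[0,0,0,0,0,0],[0,0,0,0,0,0]]], claw=0.15, force=25)

```text
t: 13.22
ee_pos: [484.7, -36.4, 66.0]
orientation: [[-0.707, 0.708, 0.001], [0.708, 0.707, -0.0], [-0.001, 0.001, -1.0]]
contact_force: [-0.8, -0.3, 6.6]
finger_gap: 19.2
gripper_force: 25.1
```

Run:
```python
from h import *
o=get_obs();R=np.array(o['orientation']);t=np.array(o['ee_pos']);print(t,o['finger_gap'])
piv=np.array([583.8,-53]);d=t[:2]-piv;r=np.hypot(*d);a0=np.degrees(np.arctan2(d[1],d[0]));print(r,a0)
A=np.radians(np.linspace(a0,96.4,13));P=np.c_[piv[0]+r*np.cos(A),piv[1]+r*np.sin(A),np.full(13,t[2])]
print((np.diff(P,axis=0)@R/300).round(4).tolist())
```

```text
[484.73822461 -36.356772    65.97662367] 19.233671223284787
100.45014874006495 170.46288626096472
[[0.0193, 0.0304, 0.0], [0.0159, 0.0323, 0.0], [0.0124, 0.0339, 0.0], [0.0087, 0.035, 0.0], [0.0048, 0.0357, 0.0], [0.001, 0.036, 0.0], [-0.0029, 0.0359, 0.0], [-0.0067, 0.0354, 0.0], [-0.0105, 0.0345, 0.0], [-0.0142, 0.0332, 0.0], [-0.0176, 0.0314, 0.0], [-0.0209, 0.0294, 0.0]]
```

Request:
carry_out(motion=[[[0.019,0.03,0,0,0,0],[0.016,0.032,0,0,0,0],[0.012,0.034,0,0,0,0],[0.009,0.035,0,0,0,0],[0.005,0.036,0,0,0,0],[0.001,0.036,0,0,0,0],[0,0,0,0,0,0]]])

```text
t: 14.1
ee_pos: [512.2, 21.8, 65.2]
orientation: [[-0.708, 0.707, -0.004], [0.707, 0.708, 0.001], [0.004, -0.002, -1.0]]
contact_force: [-5.5, 5.3, 6.4]
finger_gap: 19.6
gripper_force: 25.8
```

Request:
carry_out(motion=[[[-0.003,0.036,0,0,0,0],[-0.007,0.035,0,0,0,0],[-0.01,0.034,0,0,0,0],[-0.014,0.033,0,0,0,0],[0,0,0,0,0,0]]])

```text
t: 14.72
ee_pos: [550.2, 42.6, 65.1]
orientation: [[-0.707, 0.708, -0.002], [0.708, 0.707, 0.001], [0.002, -0.001, -1.0]]
contact_force: [-2.3, 3.5, -0.0]
finger_gap: 19.2
gripper_force: 25.4
```

Request:
carry_out(motion=[[[-0.018,0.031,0,0,0,0],[-0.021,0.029,0,0,0,0],[0,0,0,0,0,0],[0,0,0,0,0,0]]])

```text
t: 15.22
ee_pos: [569.5, 45.7, 65.0]
orientation: [[-0.706, 0.708, -0.004], [0.708, 0.706, -0.001], [0.002, -0.004, -1.0]]
contact_force: [-7.0, -0.1, 3.6]
finger_gap: 19.0
gripper_force: 25.9
```

Request:
carry_out(motion=[[[-0.01,0.013,0,0,0,0],[-0.01,0.013,0,0,0,0],[0,0,0,0,0,0],[0,0,0,0,0,0]]])

```text
t: 15.72
ee_pos: [569.8, 45.8, 64.5]
orientation: [[-0.706, 0.708, -0.022], [0.708, 0.706, -0.003], [0.013, -0.018, -1.0]]
contact_force: [-33.3, -2.6, 25.8]
finger_gap: 19.1
gripper_force: 30.7
```

Request:
carry_out(motion=[[[0.01,-0.013,0,0,0,0],[0.008,-0.01,0,0,0,0],[0,0,0,0,0,0]]])

```text
t: 16.1
ee_pos: [569.5, 45.7, 64.9]
orientation: [[-0.706, 0.708, -0.006], [0.708, 0.706, -0.001], [0.003, -0.005, -1.0]]
contact_force: [-9.1, -0.8, 4.9]
finger_gap: 18.9
gripper_force: 26.2
```

Request:
carry_out(motion=[[[0,0,0,0,0,0],[0,0,0,0,0,0],[0,0,0,0,0,0],[0,0,-0.05,0,0,0],[0,0,-0.15,0,0,0],[0,0,-0.15,0,0,0],[0.1,0,-0.05,0,0,0],[0.15,0,0,0,0,0],[0.15,0,0,0,0,0],[0,0,0,0,0,0]]], claw=0.6)

```text
t: 17.35
ee_pos: [486.1, 134.5, 186.8]
orientation: [[-0.711, 0.704, 0.0], [0.704, 0.711, 0.002], [0.001, 0.001, -1.0]]
contact_force: [0.7, -0.3, 0.5]
finger_gap: 51.1
gripper_force: 0.0
```

Run:
```python
from h import *
s=snap('wrist','w6');snap('top','top6');o=get_obs();t=np.array(o['ee_pos']);print(o['t'],t,np.array(o['orientation']).round(3))
pc=np.array([616.5,2]);c,sn=np.cos(np.radians(7.9)),np.sin(np.radians(7.9));W=lambda x,y,z:np.array([*(pc+np.array([[c,-sn],[sn,c]])@[x,y]),z])
for f in('w6','top6'):
  p=np.load(f'pics/{f}.npz')['p']
  print(f,'shoulder',proj(f,W(-37,0,50)),'handle',proj(f,W(-40,50,98)),proj(f,W(-40,50,62)),'flower',proj(f,W(0,0,72)))
# gold of die in w6
im=cv2.cvtColor(np.load('pics/w6.npz')['p'],cv2.COLOR_RGB2HSV);q=proj('w6',W(0,0,72))
g=((im[...,1]>110)&(im[...,0]>15)&(im[...,0]<35)&(im[...,2]>80)).astype(np.uint8)
v,u=np.nonzero(g);k=np.hypot(u-q[0],v-q[1])<60
if k.sum(): r=cv2.minAreaRect(np.c_[u,v][k].astype(np.float32));print(k.sum(),r,onz('w6',*r[0],72))
vis=np.load('pics/w6.npz')['p'][:,:,::-1];top=np.load('pics/top6.npz')['p'][120:260,170:370,::-1]
cv2.imwrite('pics/comb.png',np.vstack([cv2.resize(vis,(420,315)),cv2.resize(top,(420,294))])[:600])
```

```text
17.45 [488.55341598 131.61344976 186.45790747] [[-0.707  0.707  0.002]
 [ 0.707  0.707  0.   ]
 [-0.001  0.001 -1.   ]]
w6 shoulder [252.01145952 333.80906793] handle [275.70878724 332.82501821] [276.14148328 309.13850988] flower [277.58642885 365.04779568]
top6 shoulder [277.35685741 208.24078732] handle [263.24479173 210.18851595] [263.53643504 210.85387733] flower [275.86207627 197.46825585]
15 ((275.1922607421875, 343.4615478515625), (8.043152809143066, 1.6641007661819458), 33.6900634765625) [594.41638224  20.38206795  72.        ]
```

View pics/comb.png

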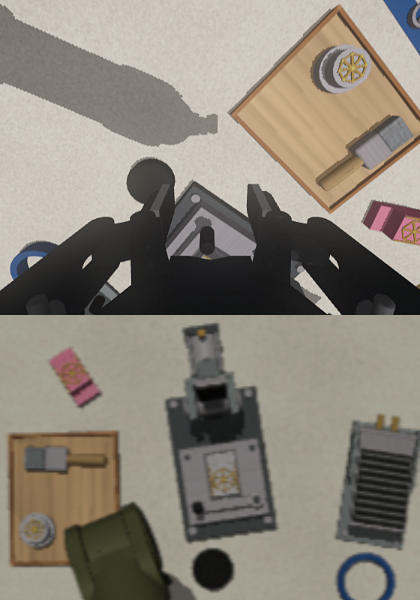

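The wrist half shows the die seated and the handle up against the die side, near (207,240). The top half shows the bar lying across the front shoulder, with the handle at (198,507). The lever is shut, so I'll move to the pedal.

Request:
carry_out(motion=[[[-0.1225,-0.104,0,0,0,0],[-0.1225,-0.104,0,0,0,0],[-0.1225,-0.104,0,0,0,0],[-0.1225,-0.104,0,0,0,0],[-0.1225,-0.104,0,0,0,0],[-0.1225,-0.104,0,0,0,0],[-0.1225,-0.104,0,0,0,0],[-0.1225,-0.104,0,0,0,0],[0,0,0,0,0,-0.098],[0,0,0,0,0,-0.098],[0,0,0,0,0,-0.098],[0,0,0,0,0,-0.098]]], claw=0)

```text
t: 18.95
ee_pos: [519.1, -254.9, 185.6]
orientation: [[-0.986, 0.167, 0.0], [0.167, 0.986, -0.001], [-0.0, -0.001, -1.0]]
contact_force: [-0.6, -0.9, -0.2]
finger_gap: 0.2
gripper_force: 0.0
```

Run:
```python
from h import *
s=snap('wrist','w7');o=get_obs();t=np.array(o['ee_pos']);R=np.array(o['orientation']);print(o['t'],t,R.round(3),o['finger_gap'])
g=cv2.GaussianBlur(cv2.cvtColor(s['pixels'],cv2.COLOR_RGB2GRAY),(3,3),0)
# along axis through assumed near-edge centre
E=np.array([533,-256,88.]);d=np.array([.986*.976,-.167*.976,-.218]);l=np.array([.167,.986,0])
print(proj('w7',E),proj('w7',E+d*26))
smp=lambda P:int(g[tuple(np.clip(np.round(proj('w7',P)[::-1]).astype(int),0,[419,559]))])
for off in(-30,20):print('along',off,[(k,smp(E+d*k+l*off)) for k in range(-50,72,3)])
for a in (5,20,35):print('across',a,[(k,smp(E+d*a+l*k)) for k in range(-72,75,4)])
```

```text
19.0 [ 519.06327197 -255.02077276  185.54600154] [[-0.987  0.16  -0.   ]
 [ 0.16   0.987 -0.001]
 [-0.    -0.001 -1.   ]] -0.3310193400249592
[281.36309317 221.65121595] [281.31302072 245.70144304]
along -30 [(-50, 206), (-47, 204), (-44, 189), (-41, 119), (-38, 145), (-35, 127), (-32, 106), (-29, 104), (-26, 97), (-23, 98), (-20, 98), (-17, 97), (-14, 97), (-11, 95), (-8, 97), (-5, 97), (-2, 127), (1, 160), (4, 79), (7, 70), (10, 71), (13, 102), (16, 130), (19, 90), (22, 69), (25, 70), (28, 113), (31, 125), (34, 65), (37, 67), (40, 85), (43, 129), (46, 96), (49, 62), (52, 62), (55, 75), (58, 78), (61, 55), (64, 51), (67, 51), (70, 50)]
along 20 [(-50, 200), (-47, 198), (-44, 122), (-41, 142), (-38, 146), (-35, 97), (-32, 93), (-29, 92), (-26, 92), (-23, 91), (-20, 91), (-17, 92), (-14, 62), (-11, 91), (-8, 93), (-5, 91), (-2, 150), (1, 154), (4, 51), (7, 61), (10, 59), (13, 122), (16, 110), (19, 60), (22, 58), (25, 75), (28, 124), (31, 93), (34, 47), (37, 47), (40, 45), (43, 46), (46, 44), (49, 44), (52, 43), (55, 42), (58, 42), (61, 41), (64, 40), (67, 40), (70, 38)]
across 5 [(-72
[... 512 characters left out ...]
 (-36, 77), (-32, 73), (-28, 70), (-24, 65), (-20, 62), (-16, 59), (-12, 57), (-8, 54), (-4, 54), (0, 54), (4, 52), (8, 52), (12, 54), (16, 55), (20, 57), (24, 59), (28, 61), (32, 64), (36, 66), (40, 68), (44, 69), (48, 163), (52, 202), (56, 205), (60, 202), (64, 206), (68, 209), (72, 208)]
across 35 [(-72, 206), (-68, 206), (-64, 207), (-60, 207), (-56, 207), (-52, 203), (-48, 205), (-44, 186), (-40, 96), (-36, 71), (-32, 68), (-28, 65), (-24, 57), (-20, 53), (-16, 50), (-12, 85), (-8, 83), (-4, 62), (0, 43), (4, 83), (8, 81), (12, 74), (16, 45), (20, 47), (24, 55), (28, 59), (32, 61), (36, 63), (40, 66), (44, 67), (48, 165), (52, 207), (56, 207), (60, 204), (64, 208), (68, 208), (72, 203)]
```

Request:
carry_out(motion=[[[-0.06,0.006,0,0,0,0],[-0.061,0.006,0.05,0,0,0],[0,0,0.1,0,0,0],[0,0,0.1,0,0,0],[0,0,0.06,0,0,0],[0,0,0,0,0,0],[0,0,0,0,0,0]]])

```text
t: 19.88
ee_pos: [556.1, -256.4, 93.2]
orientation: [[-0.985, 0.171, 0.001], [0.171, 0.985, -0.001], [-0.001, -0.001, -1.0]]
contact_force: [0.1, -0.0, 0.4]
finger_gap: 0.1
gripper_force: 0.0
```

Request:
carry_out(motion=[[[0,0,0.02,0,0,0],[0,0,0.02,0,0,0],[0,0,0.02,0,0,0],[0,0,0,0,0,0]]])

```text
t: 20.38
ee_pos: [555.0, -255.7, 74.3]
orientation: [[-0.985, 0.17, -0.001], [0.17, 0.985, -0.0], [0.001, -0.0, -1.0]]
contact_force: [-3.2, 1.1, 6.3]
finger_gap: 0.1
gripper_force: 2.7
```

Request:
carry_out(motion=[[[0,0,0.02,0,0,0],[0,0,0.02,0,0,0],[0,0,0.02,0,0,0],[0,0,0.02,0,0,0],[0,0,0.01,0,0,0],[0,0,0,0,0,0],[0,0,0,0,0,0]]])

```text
t: 21.25
ee_pos: [553.4, -255.5, 50.4]
orientation: [[-0.985, 0.17, -0.003], [0.17, 0.985, -0.001], [0.003, -0.001, -1.0]]
contact_force: [-15.4, 4.0, 32.3]
finger_gap: 0.5
gripper_force: 16.2
```

Request:
carry_out(motion=[[[0,0,0.004,0,0,0],[0,0,0,0,0,0],[0,0,0,0,0,0],[0,0,0,0,0,0],[0,0,0,0,0,0],[0,0,0,0,0,0],[0,0,0,0,0,0],[0,0,0,0,0,0],[0,0,0,0,0,0],[0,0,0,0,0,0]]])

```text
t: 22.5
ee_pos: [553.4, -255.5, 50.1]
orientation: [[-0.985, 0.17, -0.003], [0.17, 0.985, -0.001], [0.003, -0.001, -1.0]]
contact_force: [-17.4, 5.1, 40.1]
finger_gap: 0.1
gripper_force: 20.2
```

Run:
```python
from h import *
a=np.load('pics/top6.npz')['p'].astype(int);b=snap('top','top7')['pixels'].astype(int);o=get_obs();print(o['t'],o['ee_pos'],o['contact_force'])
m=(abs(a-b).max(2)>40)[125:225,255:302]
print(m.sum(1).tolist())
```

```text
22.55 [ 553.31861099 -255.48831067   50.0693919 ] [-17.01939553   5.99265076  40.09705789]
[0, 0, 0, 0, 0, 0, 0, 0, 0, 0, 0, 0, 0, 0, 0, 0, 3, 4, 4, 4, 4, 2, 4, 3, 0, 6, 12, 12, 5, 0, 8, 12, 13, 14, 14, 13, 12, 10, 9, 9, 8, 9, 9, 10, 10, 9, 9, 10, 10, 10, 10, 9, 9, 9, 9, 8, 2, 1, 0, 0, 0, 3, 6, 4, 7, 4, 6, 9, 8, 4, 7, 6, 1, 9, 5, 6, 10, 6, 6, 11, 7, 0, 5, 8, 2, 0, 0, 0, 0, 0, 0, 0, 0, 0, 0, 0, 0, 0, 0, 0]
```

The press arm has come down over the pocket. I'll let the pedal up and retreat.

Request:
carry_out(motion=[[[0,0,-0.03,0,0,0],[0,0,-0.04,0,0,0],[0,0,-0.04,0,0,0],[0,0,-0.05,0,0,0],[0,0,-0.1,0,0,0],[0,0,-0.15,0,0,0],[0,0,0,0,0,0],[0,0,0,0,0,0],[0,0,0,0,0,0],[0,0,0,0,0,0],[0,0,0,0,0,0],[0,0,0,0,0,0]]])

```text
t: 24.05
ee_pos: [555.6, -255.5, 168.9]
orientation: [[-0.986, 0.169, -0.0], [0.169, 0.986, 0.0], [0.0, 0.0, -1.0]]
contact_force: [1.4, -0.2, -0.2]
finger_gap: -0.5
gripper_force: 0.0
```

Run:
```python
from h import *
a=np.load('pics/top6.npz')['p'].astype(int);b=snap('top','top8')['pixels'].astype(int);o=get_obs();print(o['t'],o['ee_pos'],o['contact_force'],abs(np.array(o['qd'])).max())
m=(abs(a-b).max(2)>40)[125:225,255:302];print(m.sum())
```

```text
24.1 [ 555.66945623 -255.45663863  169.038299  ] [ 0.43144451  0.60374096 -0.56311987] 0.0032763636807189435
0
```

The press area now looks the same as it did before the stroke, so the arm is raised, the lever is shut and the die is in place. I'll hand the job in.

```bash
python3 -c "
from plant import close_job
print(close_job())"
```

```text
the job is handed in; nothing more can be done
None
```

The die is fully home in the pocket with the lever shut over it, the pedal was held at its stop for over a second and released, and the job was handed in at about 24 s; the hand-in gave no verdict.

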